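Make up a soup kit and a fish kit in two trays

TASK

Make up two meal kits in the low wooden trays. The soup kit goes in the wide tray with three cells: the garlic in the far square cell, the tin upright in the near square cell and the shaker upright in the long narrow cell. The fish kit goes in the narrow tray with two cells: the lemon in the larger, far cell and the spice jar upright in the smaller, near cell; leave the pill bottle and the roll of tape where they are.

Things in the scene. Friction and masses are not known exactly. Their poses are not given: they have to be found in the camera images.
- soup_tray: Wide wooden tray, 162 x 144 x 20 mm (x, y, z), fixed to the worktop. Walls 6 mm thick, 14 mm above the cell floors (6 mm above the worktop). Origin: centre of the underside; x points away from the robot, y left (yaw within 0.15 rad). Cell centres (x, y), mm: far square (39, -30) and near square (-39, -30), each 72 x 72 mm; long narrow (0, 39), 150 x 54 mm.
- fish_tray: Narrow wooden tray, 164 x 86 x 20 mm (x, y, z), fixed to the worktop. Walls 6 mm thick, 14 mm above the cell floors (6 mm above the worktop). Origin: centre of the underside; x points away from the robot, y left (yaw within 0.15 rad). Cell centres (x, y), mm: far, larger (30, 0), 92 x 74 mm; near, smaller (-49, 0), 54 x 74 mm.
- garlic_mid (a point): Whole white garlic bulb, about 60 mm across and 59 mm high, with its point up. This point is the middle of the bulb, 27 mm above its underside; z is up as it stands. It starts standing on its flat root end.
- tin: Small round food tin, 58 mm diameter, 72 mm high. Origin: centre of the underside; z up.
- shaker: Slim clear shaker with a grey domed top, 44 mm diameter, 90 mm high (straight body up to 66 mm, 34 mm wide top above); it may stand leaning by 0.04 rad. Origin: centre of the underside; z up.
- lemon_mid (a point): Yellow lemon lying on its side, 70 mm long, 52 mm thick. This point is its middle, 25.5 mm above its underside; x runs along its length, z is up as it lies.
- spice_jar: Slim round spice jar with a plain wide cap, 42 mm diameter, 96 mm high (cap 20 mm high, as wide as the jar). Origin: centre of the underside; z up.
- pill_bottle: Bystander, to be left alone: white round plastic pill bottle with a ribbed cap, 45 mm diameter, 81 mm high, standing loose among the stock. Origin: centre of the underside; z up.
- tape: Bystander, to be left alone: flat roll of dark tape, 58 mm diameter, 19 mm high, lying loose behind the stock. Origin: centre of the underside; z up. Near it: a wall cabinet beyond x = 0.62 m, underside at z = 0.52 m (its handle at x = 0.58, y = 0.39), and a dish rack 0.12 m high behind the trays, its front from (0.56, -0.31) to (0.60, 0.07).
There are look-alikes about, which are no part of the job. Leave any pink or turquoise look-alike of the part that bears garlic_mid alone.

How it is judged:
At the end, for the whole second after the job is handed in: Each thing rests on the floor of its own cell, inside its walls: garlic (far square), tin (near square), shaker (long) in the wide tray, lemon (far), spice jar (near) in the narrow tray; tin, shaker and spice jar upright within 0.2 rad and at rest (x of garlic_mid in the frame of soup_tray between 0.024 and 0.054 m and y of garlic_mid in the frame of soup_tray between -0.045 and -0.015 m and z of garlic_mid in the frame of soup_tray between 0.025 and 0.045 m and x of tin in the frame of soup_tray between -0.051 and -0.027 m and y of tin in the frame of soup_tray between -0.042 and -0.018 m and z of tin in the frame of soup_tray between 0.002 and 0.011 m and x of shaker in the frame of soup_tray between -0.058 and 0.058 m and y of shaker in the frame of soup_tray between 0.027 and 0.051 m and z of shaker in the frame of soup_tray between 0.002 and 0.011 m and x of lemon_mid in the frame of fish_tray between 0.005 and 0.055 m and y of lemon_mid in the frame of fish_tray between -0.018 and 0.018 m and z of lemon_mid in the frame of fish_tray between 0.025 and 0.045 m and x of spice_jar in the frame of fish_tray between -0.061 and -0.037 m and y of spice_jar in the frame of fish_tray between -0.02 and 0.02 m and z of spice_jar in the frame of fish_tray between 0.002 and 0.011 m and angle between each of tin, shaker, spice_jar's own z axis and vertical below 0.2 rad and linear speed of each of tin, shaker, spice_jar below 0.02 m/s); the robot touches nothing.
It fails at once if the pill bottle was pushed from its place (by more than 30 mm) or knocked over (distance of pill_bottle from where it was at the start of the episode above 0.03 m or angle between pill_bottle's own z axis and vertical above 0.5 rad).
It fails at once if the roll of tape was pushed from its place (by more than 30 mm) or knocked over (distance of tape from where it was at the start of the episode above 0.03 m or angle between tape's own z axis and vertical above 0.5 rad).
It also fails if it takes over 136 s, if anything falls off the work surface, if the arm or the gripper's body presses on something with over 40 N, if the wrist force passes 120 N, or if a joint passes its speed limit or range.

ROBOT

A 7-joint arm with a two-finger parallel gripper is mounted at the origin on a cart in front of the work surface, level with it; the furniture and walls round the work are solid. World frame = base frame: x ahead of the robot, y to its left, z up, the work surface at z = 0. Lengths are in m, angles in rad, forces in N, time in s.
With the tool pointing down it reaches from about 0.4 to 0.875 m from the base axis. Payload 19.3 kg.
Tool frame: the origin (TCP) lies midway between the tips of the shut fingers; the grasp point (between the pads) lies 19 mm behind it; z points along the fingers, y is the line along which they close (so a half turn about z gives the same grasp; the last joint's range is limited). The gripper opens to 85 mm and grips with 20 to 120 N. Pads are 22 mm wide; open, the fingers measure 114 mm over their backs; the gripper's body (76 mm by 85 mm) begins 54 mm behind the grasp point. The pads swing forward as they close: fully open they stand 13 mm farther back than shut.
Start: joints at [1.167, 0.521, -0.036, 1.599, 0.021, 1.021, -0.113], TCP at [0.205, -0.591, 0.231] pointing down, gripper open.
Joint ranges: [-2.91, 2.91], [-0.3, 2.13], [-1.5, 1.42], [0.17, 2.43], [-1.26, 4.41], [0.16, 1.93], [-2.52, 2.52]. Speed limits (rad/s): [1.89, 1.89, 2.39, 2.39, 3.01, 3.01, 3.01].

INTERFACE

Orientations are given as [roll, pitch, yaw] about the fixed x, y, z axes, in that order (R = Rz(yaw) Ry(pitch) Rx(roll)).
In Python, from workcell import telemetry, grab_frame, calibration, bot, outline_of, landmark_of gives the robot as it stands. The module is installed in compiled form; this text tells all that it offers.
- The arm moves only by the shell command python3 -m inch 'ROWS' [FORCE]. ROWS is JSON, a list of rows, each a list of 7 numbers: the shift along the tool's x, y, z in m, then the turn, a rotation vector about the tool's x, y, z in rad, then the closure, from 0 (fully open) to 1 (shut). A call has 1 to 5 rows; each row shifts and turns the commanded pose from where the row before left it, along the tool's axes as they then stand; what a row does not reach is not made up. A row lasts 1/10 s, in which the tool goes at most 50 mm and 8.59 degrees, less where a joint would pass 70% of its speed; a pose out of reach is approached as far as the arm can. A call is refused whole if a number of a shift passes 0.05 or a number of a turn 0.15, either way. A call with a gripper value outside its range is refused whole. The fingers move at their own pace and stop on an object; FORCE is the grip in N (left out, the last holds). Time passes only in rows, so rows that do not move let the fingers close. It gives the time, the measured TCP pose, the force, the opening and the grip force at its end, in the units of the state.
- telemetry.observe(): the state, without advancing time (a new reading comes with each control period).
- grab_frame(name): name is "side" or "top"; returns the picture (420x560x3 uint8, red, green, blue); there is no depth.
- calibration(name): a dict with "fovy" (degrees; the focal length in pixels is half the picture's height over the tangent of half this angle, whatever the lens; pixels are square), "cx", "cy" (the principal point, pixels), "dist" ([k1, k2, p1, p2, k3] as OpenCV has them; the pictures are not rectified), "pose" (4x4, takes a point from camera to world coordinates). Camera axes: x right, y down, z forward; pixel columns grow to the right and rows downward; lengths in m; the calibration is good to about 2 mm. A picture is of the moment at which its call begins. calibration takes no time and is no camera call.
- bot.job_done(): hands the job in; it is judged then, once.
Trained networks look in the newest picture that a camera, given by its name, has taken for a name from the list of things; names that differ only in an ending like _2 or _b are one class to them, and where a whole thing is asked for, a point or a joint stands for the part that bears it (a point fixed in the world has none). Each returns a list of dicts, best first, with "score" (0 to 1); they miss things now and then, are a little off and sometimes report something else, mostly with a low value. They report only what shows in the picture. A call takes as long as a camera call. They do not tell look-alikes from the thing itself.
- outline_of(label, camera): "region" (420x560 bool, what is visible of it) and "rect" ([left, top, right, bottom] in pixels, round what is visible of it).
- landmark_of(label, camera): "xy" ([column, row] in pixels: a listed point, or the origin of a listed thing).
The state is a dict: "clock": time; "qpos": joint angles; "qd": joint speeds; "joint_efforts": joint torques, N m; "position": TCP position; "tool_rot": TCP orientation; "force": force on the tool from outside, world axes, zero at the start; "moment": the same for the moment, N m; "grip_width": finger opening in m; "finger_force": force on a finger pad.
Only numpy, scipy, OpenCV 4.12 (cv2) and the standard library are available. Lean on these libraries where they do the work, as an engineer would, in place of code of your own. Each camera call takes 0.05 s, during which the arm holds its last target. There are 200 camera calls.

## Working session

There is one attempt and no reset: what is moved stays moved. The work goes in short steps, Python scripts to look and compute and a shell command to move; the robot and the scene stay as the last step left them, time stands still between calls to the robot, and variables do not carry over. Pictures are saved under pics/ and viewed, at most 14 in all, crops included, and the job is handed in when it is done.

```bash
mkdir -p pics
cat > h.py <<'E'
import numpy as np, cv2
from workcell import telemetry, grab_frame, calibration, bot, outline_of, landmark_of
def snap(cam,fn=None):
    im=grab_frame(cam)
    if fn: cv2.imwrite('pics/'+fn,cv2.cvtColor(im,cv2.COLOR_RGB2BGR))
    return im
def K(cam):
    c=calibration(cam); f=210/np.tan(np.radians(c['fovy'])/2)
    return np.array([[f,0,c['cx']],[0,f,c['cy']],[0,0,1]]),np.array(c['dist'],float),np.array(c['pose'])
def ray(cam,uv):
    k,d,P=K(cam); n=cv2.undistortPoints(np.array([[uv]],float),k,d)[0,0]
    return P[:3,3],P[:3,:3]@np.array([n[0],n[1],1])
def onz(cam,uv,z):
    o,r=ray(cam,uv); return o+r*(z-o[2])/r[2]
def proj(cam,p):
    k,d,P=K(cam); T=np.linalg.inv(P)
    return cv2.projectPoints(np.atleast_2d(np.array(p,float)),cv2.Rodrigues(T[:3,:3])[0],T[:3,3],k,d)[0][:,0]
def tri(u1,u2,c1='side',c2='top'):
    o1,r1=ray(c1,u1);o2,r2=ray(c2,u2)
    s=np.linalg.lstsq(np.c_[r1,-r2],o2-o1,rcond=None)[0]
    a,b=o1+s[0]*r1,o2+s[1]*r2
    return (a+b)/2,np.linalg.norm(a-b)
E
cat > s.py <<'E'
from h import *
np.set_printoptions(precision=3,suppress=True)
for c in('side','top'):
    snap(c,c+'0.png'); print(c,K(c)[2])
    for n in ['soup_tray','fish_tray','garlic_mid','tin','shaker','lemon_mid','spice_jar','pill_bottle','tape']:
        print(n,[(np.round(l['xy'],1).tolist(),round(l['score'],2)) for l in landmark_of(n,c)],[(np.round(l['rect']).tolist(),round(l['score'],2)) for l in outline_of(n,c)])
print(telemetry.observe())
E
python3 s.py
```

```text
side [[ 0.997  0.051 -0.059  0.582]
 [ 0.076 -0.474  0.877 -0.986]
 [ 0.017 -0.879 -0.477  0.613]
 [ 0.     0.     0.     1.   ]]
soup_tray [([230.7, 313.8], 0.67)] [([180.0, 284.0, 276.0, 345.0], 0.65), ([289.0, 145.0, 306.0, 181.0], 0.5)]
fish_tray [([241.3, 264.9], 0.78), ([295.1, 174.1], 0.27)] [([203.0, 245.0, 282.0, 278.0], 0.95), ([288.0, 144.0, 301.0, 178.0], 0.64)]
garlic_mid [([265.6, 229.3], 0.74), ([225.8, 224.2], 0.66), ([260.6, 170.8], 0.62), ([244.0, 265.5], 0.44)] [([253.0, 220.0, 281.0, 241.0], 0.88), ([214.0, 214.0, 235.0, 236.0], 0.61), ([282.0, 180.0, 304.0, 199.0], 0.48)]
tin [([257.0, 193.0], 0.92), ([281.8, 215.3], 0.37)] [([248.0, 170.0, 267.0, 200.0], 0.59), ([311.0, 170.0, 330.0, 183.0], 0.18)]
shaker [([282.7, 212.8], 0.63)] [([275.0, 185.0, 293.0, 217.0], 0.82)]
lemon_mid [([291.7, 189.3], 0.54)] [([282.0, 180.0, 306.0, 200.0], 0.68)]
spice_jar [([294.0, 175.4], 0.59)] [([286.0, 145.0, 304.0, 181.0], 0.61)]
pill_bottle [([245.0, 212.8], 0.9)] [([236.0, 184.0, 255.0, 214.0], 0.84)]
tape [([317.1, 173.7], 0.42)] [([312.0, 169.0, 329.0, 182.0], 0.68)]
top [[-
[... 727 characters left out ...]
)]
spice_jar [([161.5, 196.1], 0.68)] [([136.0, 182.0, 169.0, 205.0], 0.78)]
pill_bottle [([257.3, 246.2], 0.95)] [([240.0, 233.0, 262.0, 254.0], 0.81)]
tape [([149.4, 163.3], 0.91)] [([137.0, 151.0, 164.0, 171.0], 0.78)]
{'clock': 1.9, 'qpos': array([ 1.167,  0.521, -0.036,  1.599,  0.021,  1.021, -0.113]), 'qd': array([ 0.   ,  0.001,  0.   , -0.   ,  0.   ,  0.   ,  0.   ]), 'joint_efforts': array([  0.001, -92.684,   1.979, -37.025,   0.018,   0.002,  -0.   ]), 'position': array([ 0.205, -0.591,  0.231]), 'tool_rot': array([-3.142, -0.   ,  0.334]), 'force': array([ 0.028, -0.269,  0.705]), 'moment': array([ 0.016,  0.051, -0.008]), 'finger_force': 0.0, 'grip_width': 0.08546843308261805}
```

View pics/side0.png

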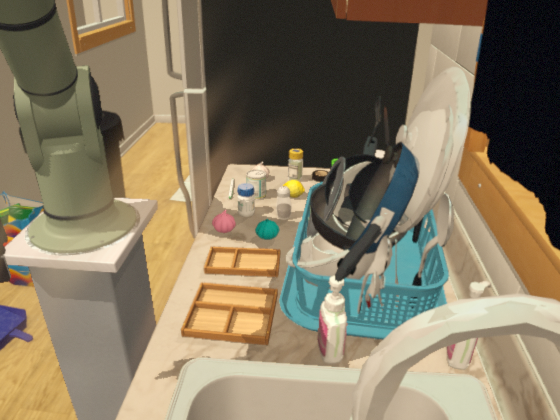

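View pics/top0.png

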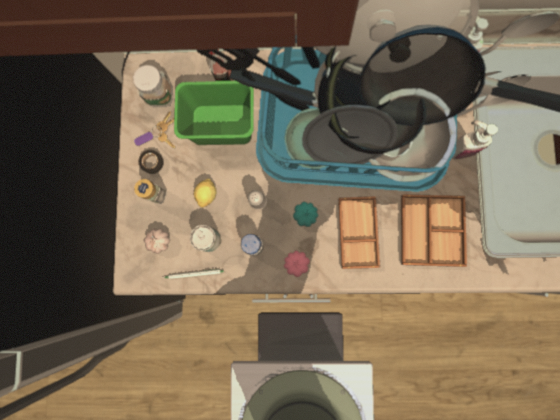

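Run:
```python
import cv2
a=cv2.imread('pics/side0.png')[140:250,190:340];b=cv2.imread('pics/top0.png')[140:290,130:330]
a=cv2.resize(a,None,fx=4,fy=4,interpolation=2)
cv2.imwrite('pics/sc.png',a);cv2.imwrite('pics/tc.png',cv2.resize(b,None,fx=4,fy=4,interpolation=2))
```

```text
(no output)
```

The side view shows the trays at (241,262) and (231,313), and the stock at (225–320,150–240). In the top view, y+ runs left and x+ runs up. Garlic candidates are white (156,241), turquoise (305,214) and pink (296,264), so white is the choice. I'll check it in a close crop.

View pics/tc.png

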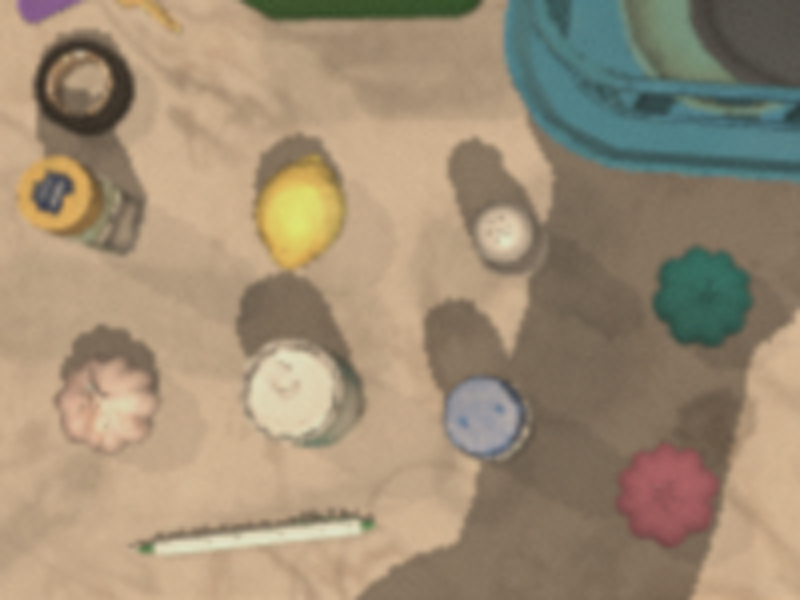

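View pics/sc.png

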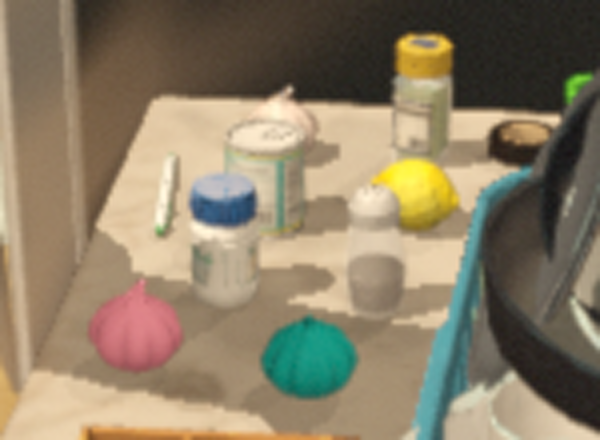

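White garlic at top (156,240) is confirmed, with the pink and turquoise ones well apart from it. Also located in the top view: tin (202,238), shaker (256,198), jar cap (144,188), lemon (205,193), pill bottle with blue cap (251,244) and tape (151,161). Next I compute positions.

```bash
cat > m.py <<'E'
from h import *
np.set_printoptions(precision=4,suppress=True)
for n,uv,z in [('garlic',(156.7,240),.03),('tin',(202.5,237.7),.072),('shaker',(256,198),.088),('jar',(144.5,188.5),.096),('lemon',(205.2,193.2),.0255),('lemA',(209.5,180),.0255),('lemB',(202,207),.0255),('pill',(251,244),.081),('tape',(151,161),.019),('turq',(305,214),.03),('pink',(297,264),.03)]:
    print(n,onz('top',uv,z)[:2])
print('tri: garlic',tri((260.6,170.8),(156.7,240)),'lemon',tri((291.7,189.3),(205.2,193.2)))
for n,s in [('tin',(257,193)),('shaker',(282.7,214)),('jar',(295,177)),('pill',(245,212.8)),('soup',(230.7,313.8)),('fish',(241.3,264.9)),('tape',(317.1,173.7))]: print('side base',n,onz('side',s,0)[:2])
print('lmk tops', [ (n,onz('top',u,0)[:2]) for n,u in [('soup',(433.7,227.6)),('fish',(356.8,228.4))]])
im=cv2.imread('pics/top0.png'); hsv=cv2.cvtColor(im,cv2.COLOR_BGR2HSV)
for n,(l,t,r,b) in {'soup':(398,187,470,272),'fish':(334,190,384,273)}.items():
    h=hsv[t:b,l:r]; m=((h[...,1]>115)).astype('uint8')
    m=cv2.morphologyEx(m,cv2.MORPH_OPEN,np.ones((3,3)))
    c=max(cv2.findContours(m,0,cv2.CHAIN_APPROX_NONE)[0],key=cv2.contourArea)[:,0]
    P=np.array([onz('top',p+[l,t],.02)[:2] for p in c.astype(float)])
    rc=cv2.minAreaRect((P*1000).astype(np.float32)); print(n,rc)
E
python3 m.py
```

```text
garlic [0.4308 0.3278]
tin [0.4321 0.2118]
shaker [0.5159 0.0927]
jar [0.539  0.3357]
lemon [0.5392 0.2179]
lemA [0.5705 0.2082]
lemB [0.5068 0.2249]
pill [0.4168 0.1042]
tape [0.6204 0.3513]
turq [ 0.4868 -0.0139]
pink [0.3735 0.0058]
tri: garlic (array([0.4319, 0.3285, 0.0285]), np.float64(0.0019159546295334816)) lemon (array([0.5377, 0.2178, 0.0244]), np.float64(0.0034262766384147423))
side base tin [0.4331 0.2305]
side base shaker [0.5178 0.1112]
side base jar [0.54  0.357]
side base pill [0.4148 0.107 ]
side base soup [ 0.4443 -0.3008]
side base fish [ 0.4408 -0.1354]
side base tape [0.6103 0.391 ]
lmk tops [('soup', array([ 0.4548, -0.3132])), ('fish', array([ 0.455, -0.135]))]
soup ((447.9848937988281, -306.43414306640625), (143.44395446777344, 160.39434814453125), 87.5172348022461)
fish ((445.2490234375, -135.69224548339844), (162.60665893554688, 85.81572723388672), 1.3930268287658691)
```

```bash
cat > g.py <<'E'
# python3 g.py x y z yaw : shift still to go in present tool axes, and turn about tool z
import sys; from h import *
from scipy.spatial.transform import Rotation as R
s=telemetry.observe(); t=np.array([float(a) for a in sys.argv[1:4]]); r=R.from_euler('xyz',s['tool_rot'])
want=R.from_euler('xyz',[np.pi,0,float(sys.argv[4])])
d=r.inv().apply(t-s['position']); 
print('shift',np.round(d,4),'turn',np.round((r.inv()*want).as_rotvec(),3),'len',round(np.linalg.norm(d),3),'| pos',np.round(s['position'],4),'yaw',round(s['tool_rot'][2],3),'q',np.round(s['qpos'],2),'t',round(s['clock'],1),'w',round(s['grip_width'],4),'ff',round(s['finger_force'],1),'F',np.round(s['force'],1))
E
R1='';python3 -m inch '[[0.041,-0.024,0,0,0,0,0],[0.041,-0.024,0,0,0,0,0],[0.041,-0.024,0,0,0,0,0],[0.041,-0.024,0,0,0,0,0]]'
python3 -m inch '[[0.041,-0.024,0,0,0,0,0],[0.041,-0.024,0,0,0,0,0],[0.041,-0.024,0,0,0,0,0],[0.041,-0.024,0,0,0,0,0]]'
python3 g.py .432 .328 .2 .334
```

```text
clock: 2.3
position: [0.3292, -0.4446, 0.2314]
tool_rot: [3.141, -0.0, 0.334]
force: [0.8, -0.5, -0.3]
grip_width: 0.0855
finger_force: 0.0
clock: 2.7
position: [0.4528, -0.3001, 0.2316]
tool_rot: [3.141, -0.0, 0.334]
force: [0.7, -0.1, 0.4]
grip_width: 0.0855
finger_force: 0.0
shift [ 0.186  -0.6002  0.0314] turn [ 0. -0. -0.] len 0.629 | pos [ 0.4528 -0.3001  0.2316] yaw 0.334 q [ 0.58  0.39 -0.13  1.81  0.06  0.94 -0.82] t 2.7 w 0.0855 ff 0.0 F [ 0.7 -0.1  0.4]
```

```bash
python3 -m inch '[[0.0133,-0.0429,0,0,0,0,0],[0.0133,-0.0429,0,0,0,0,0],[0.0133,-0.0429,0,0,0,0,0],[0.0133,-0.0429,0,0,0,0,0],[0.0133,-0.0429,0,0,0,0,0]]' >/dev/null
python3 -m inch '[[0.0133,-0.0429,0,0,0,0,0],[0.0133,-0.0429,0,0,0,0,0],[0.0133,-0.0429,0,0,0,0,0],[0.0133,-0.0429,0,0,0,0,0],[0.0133,-0.0429,0,0,0,0,0]]'>/dev/null
python3 -m inch '[[0.0133,-0.0429,0,0,0,0,0],[0.0133,-0.0429,0,0,0,0,0],[0.0133,-0.0429,0,0,0,0,0],[0.0133,-0.0429,0,0,0,0,0]]'
python3 g.py .432 .328 .009 .334
```

```text
clock: 4.1
position: [0.4307, 0.3286, 0.2315]
tool_rot: [3.142, -0.0, 0.333]
force: [0.9, -0.5, 0.0]
grip_width: 0.0853
finger_force: 0.0
shift [0.0009 0.001  0.2225] turn [ 0.    -0.    -0.001] len 0.222 | pos [0.4307 0.3286 0.2315] yaw 0.333 q [-0.46  0.41 -0.4   1.81  0.19  0.96 -2.18] t 4.1 w 0.0853 ff 0.0 F [ 0.9 -0.5  0. ]
```

```bash
python3 -m inch '[[0.001,0.001,0.045,0,0,0,0],[0,0,0.045,0,0,0,0],[0,0,0.04,0,0,0,0],[0,0,0.035,0,0,0,0],[0,0,0.03,0,0,0,0]]' >/dev/null
python3 -m inch '[[0,0,0.0275,0,0,0,0],[0,0,0,0,0,0,0.3],[0,0,0,0,0,0,0.6],[0,0,0,0,0,0,1],[0,0,0,0,0,0,1]]' 40
python3 -m inch '[[0,0,0,0,0,0,1],[0,0,0,0,0,0,1]]'
python3 g.py .432 .328 .009 .334
```

```text
clock: 5.1
position: [0.433, 0.3267, 0.0103]
tool_rot: [-3.141, -0.002, 0.333]
force: [0.4, -0.1, -0.0]
grip_width: 0.0551
finger_force: 42.2
clock: 5.3
position: [0.4329, 0.3265, 0.01]
tool_rot: [-3.141, -0.002, 0.333]
force: [-1.0, -0.6, 12.4]
grip_width: 0.055
finger_force: 43.4
shift [-0.0004 -0.0017  0.001 ] turn [-0.    -0.002 -0.001] len 0.002 | pos [0.4329 0.3265 0.01  ] yaw 0.333 q [-0.56  0.74 -0.27  1.95  0.38  0.51 -2.34] t 5.3 w 0.055 ff 43.4 F [-1.  -0.6 12.4]
```

```bash
python3 -m inch '[[0,0,-0.02,0,0,0,1],[0,0,-0.04,0,0,0,1],[0,0,-0.045,0,0,0,1],[0,0,-0.045,0,0,0,1]]'
python3 g.py .4857 -.3381 .16 .334
python3 - <<'E'
from h import *
im=cv2.imread('pics/top0.png')
for (cx,cy,yaw,sx,sy) in [(.448,-.3064,-.043,.081,.072),(.4452,-.1357,.024,.082,.043)]:
    c,s=np.cos(yaw),np.sin(yaw)
    p=[[cx+c*a-s*b,cy+s*a+c*b,.02] for a,b in [(sx,sy),(sx,-sy),(-sx,-sy),(-sx,sy)]]
    cv2.polylines(im,[np.round(proj('top',p)*16).astype(int)],True,(255,0,0),1,cv2.LINE_AA,4)
cv2.imwrite('pics/ov.png',cv2.resize(im[180:280,325:475],None,fx=5,fy=5,interpolation=2))
E
```

```text
clock: 5.7
position: [0.4319, 0.326, 0.1609]
tool_rot: [-3.141, 0.0, 0.334]
force: [0.6, 0.6, 0.2]
grip_width: 0.0549
finger_force: 42.9
shift [-0.1668  0.645   0.0008] turn [-0.  0. -0.] len 0.666 | pos [0.4319 0.326  0.1609] yaw 0.334 q [-0.47  0.5  -0.39  1.87  0.25  0.81 -2.23] t 5.7 w 0.0549 ff 42.9 F [0.6 0.6 0.2]
```

View pics/ov.png

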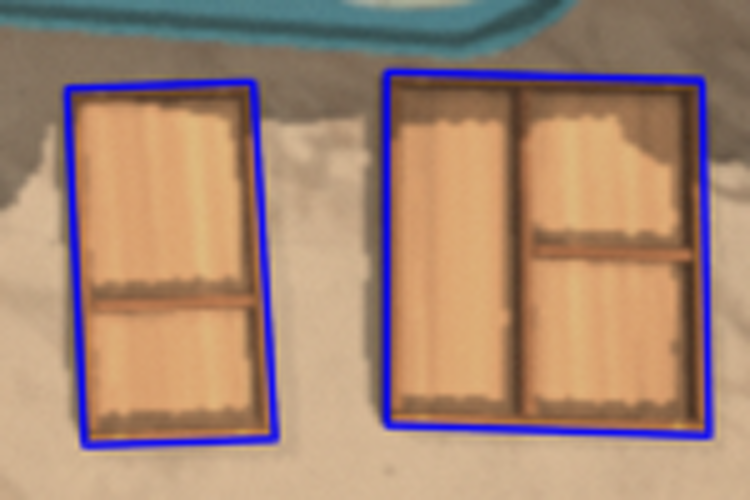

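The overlay fits both tray rims to within about 1 px (fish at crop (65–275,80–445), soup at (385–710,70–437)).

```bash
python3 -m inch '[[-0.0119,0.0461,0,0,0,0,1],[-0.0119,0.0461,0,0,0,0,1],[-0.0119,0.0461,0,0,0,0,1],[-0.0119,0.0461,0,0,0,0,1],[-0.0119,0.0461,0,0,0,0,1]]' >/dev/null
python3 -m inch '[[-0.0119,0.0461,0,0,0,0,1],[-0.0119,0.0461,0,0,0,0,1],[-0.0119,0.0461,0,0,0,0,1],[-0.0119,0.0461,0,0,0,0,1],[-0.0119,0.0461,0,0,0,0,1]]' >/dev/null
python3 -m inch '[[-0.0119,0.0461,0,0,0,0,1],[-0.0119,0.0461,0,0,0,0,1],[-0.0119,0.0461,0,0,0,0,1],[-0.0119,0.0461,0,0,0,0,1]]' >/dev/null
python3 -m inch '[[0,0,0,0,0,0.125,1],[0,0,0,0,0,0.125,1],[0,0,0,0,0,0.126,1]]'
python3 g.py .4857 -.3381 .022 -.043
```

```text
clock: 7.4
position: [0.486, -0.3385, 0.1591]
tool_rot: [-3.141, -0.0, -0.048]
force: [0.1, 0.6, -0.8]
grip_width: 0.0553
finger_force: 42.9
shift [-0.0003 -0.0004  0.1371] turn [-0.    -0.    -0.005] len 0.137 | pos [ 0.486  -0.3385  0.1591] yaw -0.048 q [ 0.63  0.56 -0.18  1.75  0.13  0.84 -1.22] t 7.4 w 0.0553 ff 42.9 F [ 0.1  0.6 -0.8]
```

```bash
python3 -m inch '[[0,0,0.04,0,0,0,1],[0,0,0.04,0,0,0,1],[0,0,0.03,0,0,0,1],[0,0,0.018,0,0,0,1],[0,0,0.008,0,0,0,1]]'
python3 -m inch '[[0,0,0.002,0,0,0,1],[0,0,0,0,0,0,0.15],[0,0,0,0,0,0,0.15],[0,0,0,0,0,0,0.1],[0,0,0,0,0,0,0.1]]'
python3 -m inch '[[0,0,-0.01,0,0,0,0.1],[0,0,-0.03,0,0,0,0],[0,0,-0.045,0,0,0,0],[0,0,-0.045,0,0,0,0]]'
python3 g.py .432 .212 .15 -.043; python3 -c "
from h import *
snap('top','t1.png');print(landmark_of('garlic_mid','top'))
im=cv2.imread('pics/t1.png');cv2.imwrite('pics/t1c.png',cv2.resize(im[140:290,130:480],None,fx=2.2,fy=2.2,interpolation=2))"
```

```text
clock: 7.9
position: [0.4856, -0.3377, 0.0215]
tool_rot: [-3.141, 0.002, -0.042]
force: [-0.2, 0.0, 0.5]
grip_width: 0.0546
finger_force: 42.9
clock: 8.4
position: [0.4864, -0.3384, 0.0214]
tool_rot: [3.141, -0.001, -0.042]
force: [-0.0, -0.2, 0.1]
grip_width: 0.0768
finger_force: 0.0
clock: 8.8
position: [0.4859, -0.3379, 0.1529]
tool_rot: [-3.141, 0.0, -0.042]
force: [0.5, 0.2, 1.1]
grip_width: 0.085
finger_force: 0.0
shift [-0.077  -0.5471  0.0031] turn [-0.     0.     0.001] len 0.553 | pos [ 0.4859 -0.3379  0.1529] yaw -0.042 q [ 0.64  0.57 -0.18  1.76  0.13  0.83 -1.22] t 8.8 w 0.085 ff 0.0 F [0.5 0.2 1.1]
[{'xy': [448.3, 214.3], 'score': 0.78}, {'xy': [295.8, 264.7], 'score': 0.77}]
```

View pics/t1c.png

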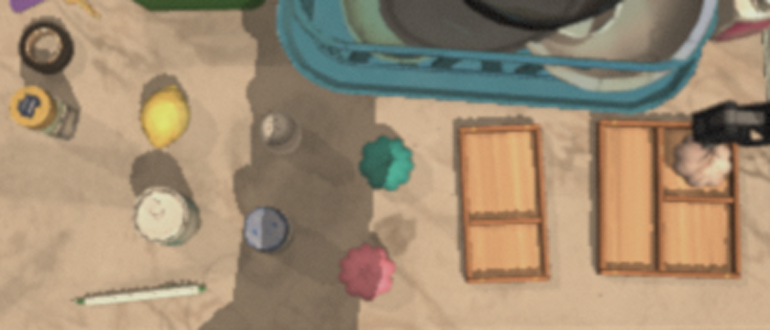

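Garlic is at crop (702,160), inside the far square cell; the rest of the stock hasn't moved. Tin is next.

```bash
python3 -m inch '[[0,0,0,0,0,-0.12,0],[0,0,0,0,0,-0.12,0]]' >/dev/null; python3 -c "
from h import *
print(onz('top',(448.3,214.3),.033),onz('top',(209.1,238.5),0))"
python3 g.py .432 .212 .15 .2
```

```text
[ 0.48160664 -0.33670821  0.033     ] [0.43507232 0.21263635 0.        ]
shift [ 0.0575 -0.5499  0.0014] turn [ 0.001 -0.001  0.003] len 0.553 | pos [ 0.4863 -0.3382  0.1519] yaw 0.203 q [ 0.68  0.57 -0.24  1.75  0.18  0.84 -1.02] t 9.1 w 0.0855 ff 0.0 F [-0.7  1.   0.1]
```

```bash
python3 -m inch '[[0.0049,-0.0458,0,0,0,0,0],[0.0049,-0.0458,0,0,0,0,0],[0.0049,-0.0458,0,0,0,0,0],[0.0049,-0.0458,0,0,0,0,0],[0.0049,-0.0458,0,0,0,0,0]]' >/dev/null
python3 -m inch '[[0.0049,-0.0458,0,0,0,0,0],[0.0049,-0.0458,0,0,0,0,0],[0.0049,-0.0458,0,0,0,0,0],[0.0049,-0.0458,0,0,0,0,0],[0.0049,-0.0458,0,0,0,0,0]]' >/dev/null
python3 -m inch '[[0.0049,-0.0458,0,0,0,0,0],[0.0049,-0.0458,0,0,0,0,0],[0,0,0,0,0,0,0]]' >/dev/null
python3 g.py .433 .212 .036 .2
```

```text
shift [-0.0032  0.0064  0.1156] turn [-0.003 -0.002  0.005] len 0.116 | pos [0.4347 0.2186 0.1516] yaw 0.205 q [-0.32  0.43 -0.34  2.02  0.21  0.72 -2.16] t 10.4 w 0.0856 ff 0.0 F [ 0.2 -0.9 -0.1]
```

```bash
python3 -m inch '[[0,0,0,0,0,0,0],[0,0,0,0,0,0,0]]' >/dev/null
python3 g.py .433 .212 .036 .2
```

```text
shift [-0.0028 -0.0014  0.115 ] turn [ 0.001 -0.    -0.003] len 0.115 | pos [0.436  0.2112 0.151 ] yaw 0.197 q [-0.31  0.43 -0.34  2.03  0.21  0.72 -2.16] t 10.6 w 0.0852 ff 0.0 F [ 0.7 -0.8  0.7]
```

It was overshoot that has settled. I'll decelerate the last rows from now on.

```bash
python3 -m inch '[[-0.003,-0.001,0.03,0,0,0,0],[0,0,0.035,0,0,0,0],[0,0,0.03,0,0,0,0],[0,0,0.015,0,0,0,0],[0,0,0.005,0,0,0,0]]'
python3 -m inch '[[0,0,0,0,0,0,0.2],[0,0,0,0,0,0,0.5],[0,0,0,0,0,0,1],[0,0,0,0,0,0,1],[0,0,0,0,0,0,1]]' 50
python3 g.py .433 .212 .036 .2
```

```text
clock: 11.1
position: [0.4324, 0.211, 0.0346]
tool_rot: [3.14, 0.002, 0.196]
force: [0.6, 0.3, 0.3]
grip_width: 0.085
finger_force: 0.0
clock: 11.6
position: [0.4334, 0.2125, 0.037]
tool_rot: [-3.141, -0.002, 0.197]
force: [-1.1, -3.3, 8.4]
grip_width: 0.0562
finger_force: 52.2
shift [-0.0005  0.0004  0.001 ] turn [-0.    -0.002 -0.003] len 0.001 | pos [0.4334 0.2125 0.037 ] yaw 0.197 q [-0.39  0.63 -0.25  2.09  0.34  0.45 -2.27] t 11.6 w 0.0562 ff 52.2 F [-1.1 -3.3  8.4]
```

```bash
python3 -m inch '[[0,0,-0.02,0,0,0,1],[0,0,-0.04,0,0,0,1],[0,0,-0.045,0,0,0,1],[0,0,-0.03,0,0,0,1]]'
python3 g.py .4077 -.3347 .17 .2
```

```text
clock: 12.0
position: [0.4332, 0.2128, 0.1743]
tool_rot: [-3.141, -0.003, 0.198]
force: [-0.2, -0.4, -2.7]
grip_width: 0.0561
finger_force: 53.9
shift [-0.1325  0.5319  0.0035] turn [-0.001 -0.003 -0.002] len 0.548 | pos [0.4332 0.2128 0.1743] yaw 0.198 q [-0.29  0.39 -0.36  2.01  0.2   0.77 -2.15] t 12.0 w 0.0561 ff 53.9 F [-0.2 -0.4 -2.7]
```

```bash
python3 -m inch '[[-0.0115,0.0461,0,0,0,0,1],[-0.0115,0.0461,0,0,0,0,1],[-0.0115,0.0461,0,0,0,0,1],[-0.0115,0.0461,0,0,0,0,1],[-0.0115,0.0461,0,0,0,0,1]]' >/dev/null
python3 -m inch '[[-0.0115,0.0461,0,0,0,0,1],[-0.0115,0.0461,0,0,0,0,1],[-0.0115,0.0461,0,0,0,0,1],[-0.0115,0.0461,0,0,0,0,1],[-0.0115,0.0461,0,0,0,0,1]]' >/dev/null
python3 -m inch '[[-0.0085,0.035,0,0,0,0,1],[-0.006,0.024,0,0,0,0,1],[-0.003,0.012,0,0,0,0,1],[0,0,0,0,0,0.12,1],[0,0,0,0,0,0.12,1]]' >/dev/null
python3 -m inch '[[0,0,0,0,0,0,1],[0,0,0,0,0,0,1]]' >/dev/null
python3 g.py .4077 -.3347 .044 -.043
```

```text
shift [1.000e-04 2.000e-04 1.272e-01] turn [ 0.    -0.     0.005] len 0.127 | pos [ 0.4076 -0.3344  0.1712] yaw -0.038 q [ 0.68  0.45 -0.14  1.91  0.09  0.79 -1.11] t 13.7 w 0.0564 ff 54.1 F [-0.3 -1.3 -2.9]
```

```bash
python3 -m inch '[[0,0,0.035,0,0,0,1],[0,0,0.04,0,0,0,1],[0,0,0.03,0,0,0,1],[0,0,0.015,0,0,0,1],[0,0,0.006,0,0,0,1]]'
python3 -m inch '[[0,0,0.001,0,0,0,1],[0,0,0,0,0,0,1]]'
python3 -m inch '[[0,0,0,0,0,0,0.2],[0,0,0,0,0,0,0.1],[0,0,0,0,0,0,0.1],[0,0,-0.005,0,0,0,0.1],[0,0,-0.03,0,0,0,0]]'
python3 -m inch '[[0,0,-0.04,0,0,-0.12,0],[0,0,-0.04,0,0,-0.12,0],[0,0,-0.02,0,0,-0.12,0],[0,0,0,0,0,-0.12,0],[0,0,0,0,0,0,0]]'
python3 g.py .516 .093 .17 .44;python3 -c "
from h import *
snap('top','t2.png');print(landmark_of('tin','top'),landmark_of('shaker','top'),[l['rect'] for l in outline_of('shaker','top')])
snap('side','s2.png')
print(landmark_of('shaker','side'),[l['rect'] for l in outline_of('shaker','side')])
"
```

```text
clock: 14.2
position: [0.4069, -0.3342, 0.0435]
tool_rot: [-3.14, 0.001, -0.039]
force: [0.6, -0.8, -2.0]
grip_width: 0.0564
finger_force: 54.1
clock: 14.4
position: [0.4078, -0.3352, 0.0446]
tool_rot: [3.141, -0.001, -0.041]
force: [-0.7, 0.5, -1.1]
grip_width: 0.0562
finger_force: 54.3
clock: 14.9
position: [0.4062, -0.3341, 0.0775]
tool_rot: [-3.139, 0.003, -0.042]
force: [0.8, -0.5, 0.1]
grip_width: 0.0853
finger_force: 0.0
clock: 15.4
position: [0.4074, -0.3353, 0.1798]
tool_rot: [3.14, -0.001, 0.44]
force: [0.5, 0.4, 0.1]
grip_width: 0.0854
finger_force: 0.0
shift [ 0.2806 -0.3413  0.0095] turn [ 0.001 -0.001 -0.   ] len 0.442 | pos [ 0.4074 -0.3353  0.1798] yaw 0.44 q [ 0.79  0.44 -0.28  1.9   0.16  0.82 -0.71] t 15.4 w 0.0854 ff 0.0 F [0.5 0.4 0.1]
[{'xy': [448.3, 246.6], 'score': 0.55}, {'xy': [430.9, 228.7], 'score': 0.48}, {'xy': [358.4, 230.5], 'score': 0.38}] [{'xy': [254.5, 199.7], 'score': 0.69}] [[248.1, 190.4, 266.6, 206.4]]
[{'xy': [282.4, 216.9], 'score': 0.94}] [[275.5, 185.5, 293.0, 218.9], [233.9, 302.7, 263.3, 329.6]]
```

```bash
python3 -c "
from h import *
print(onz('top',(254.5,199.7),0),onz('side',(282.4,216.9),0),onz('top',(257.3,198.4),.075),onz('side',(284.3,185.5),.09),onz('top',(448.3,246.6),.006))
im=cv2.imread('pics/t2.png');s=cv2.imread('pics/s2.png')
a=cv2.resize(im[180:280,225:475],None,fx=3,fy=3,interpolation=2)
b=cv2.resize(s[150:350,180:330],None,fx=1.5,fy=1.5,interpolation=2)
o=np.zeros((600,750,3),'uint8');o[:300]=a;o[300:600,:225]=b;cv2.imwrite('pics/c2.png',o)"
```

```text
[0.52633848 0.1050411  0.        ] [ 5.18103566e-01  9.51036143e-02 -1.11022302e-16] [0.51707375 0.09109759 0.075     ] [0.52071587 0.10335634 0.09      ] [ 0.41008949 -0.34215104  0.006     ]
```

View pics/c2.png

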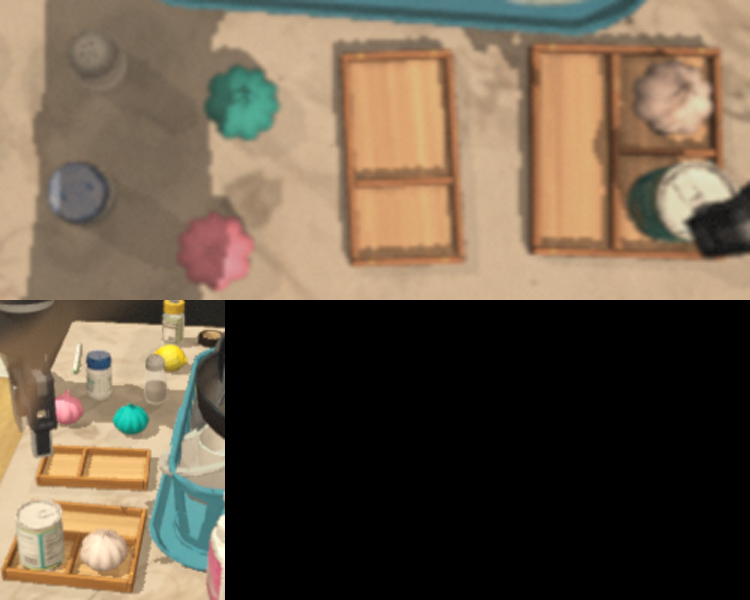

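Tin stands upright in the near square cell (crop (690,200)), garlic is in the far one, and the shaker is untouched at crop (92,53).

```bash
python3 -m inch '[[0.031,-0.0376,0,0,0,0,0],[0.031,-0.0376,0,0,0,0,0],[0.031,-0.0376,0,0,0,0,0],[0.031,-0.0376,0,0,0,0,0],[0.031,-0.0376,0,0,0,0,0]]' >/dev/null
python3 -m inch '[[0.031,-0.0376,0,0,0,0,0],[0.031,-0.0376,0,0,0,0,0],[0.031,-0.0376,0,0,0,0,0],[0.023,-0.027,0,0,0,0,0],[0.008,-0.01,0,0,0,0,0]]' >/dev/null
python3 -m inch '[[0.003,-0.004,0,0,0,0,0],[0,0,0,0,0,0,0],[0,0,0,0,0,0,0]]' >/dev/null
python3 g.py .517 .094 .028 .44
```

```text
shift [ 1.000e-04 -1.700e-03  1.507e-01] turn [ 0.001  0.001 -0.004] len 0.151 | pos [0.5177 0.0925 0.1787] yaw 0.436 q [-0.01  0.45 -0.38  1.9   0.22  0.83 -1.63] t 17.1 w 0.0856 ff 0.0 F [ 0.2 -1.   0.1]
```

```bash
python3 -m inch '[[0,-0.0017,0.04,0,0,0,0],[0,0,0.045,0,0,0,0],[0,0,0.04,0,0,0,0],[0,0,0.018,0,0,0,0],[0,0,0.007,0,0,0,0]]'
python3 -m inch '[[0,0,0,0,0,0,0.2],[0,0,0,0,0,0,0.4],[0,0,0,0,0,0,0.6],[0,0,0,0,0,0,1],[0,0,0,0,0,0,1]]' 40
python3 -m inch '[[0,0,0,0,0,0,1],[0,0,0,0,0,0,1]]'
python3 g.py .517 .094 .028 .44
```

```text
clock: 17.55
position: [0.5161, 0.094, 0.0271]
tool_rot: [-3.141, 0.003, 0.436]
force: [0.1, 0.0, 1.4]
grip_width: 0.0852
finger_force: 0.0
clock: 18.05
position: [0.518, 0.0957, 0.0303]
tool_rot: [3.141, -0.002, 0.437]
force: [-2.6, -0.1, 14.8]
grip_width: 0.0391
finger_force: 39.0
clock: 18.25
position: [0.518, 0.0957, 0.0303]
tool_rot: [3.141, -0.002, 0.437]
force: [-2.6, -1.4, 14.3]
grip_width: 0.0392
finger_force: 39.0
shift [-0.0016  0.0011  0.0023] turn [ 0.001 -0.002 -0.003] len 0.003 | pos [0.518  0.0957 0.0303] yaw 0.437 q [-0.09  0.69 -0.28  1.98  0.36  0.52 -1.76] t 18.2 w 0.0392 ff 39.0 F [-2.6 -1.4 14.3]
```

```bash
python3 -m inch '[[0,0,-0.015,0,0,0,1],[0,0,-0.035,0,0,0,1],[0,0,-0.045,0,0,0,1],[0,0,-0.045,0,0,0,1],[0,0,-0.015,0,0,0,1]]'
python3 -m inch '[[0,0,0,0,0,-0.136,1],[0,0,0,0,0,-0.136,1],[0,0,0,0,0,-0.136,1],[0,0,0,0,0,-0.136,1]]' >/dev/null
python3 -m inch '[[0,0,0,0,0,-0.136,1],[0,0,0,0,0,-0.136,1],[0,0,0,0,0,-0.136,1],[0,0,0,0,0,-0.136,1],[0,0,0,0,0,0,1]]' >/dev/null
python3 g.py .4497 -.2674 .18 1.53
python3 -c "
from h import *
s=snap('side','s3.png');cv2.imwrite('pics/c3.png',cv2.resize(cv2.imread('pics/s3.png')[60:260,180:380],None,fx=2.5,fy=2.5,interpolation=2))"
```

```text
clock: 18.75
position: [0.5186, 0.096, 0.1888]
tool_rot: [3.14, -0.006, 0.437]
force: [1.6, -0.4, -2.5]
grip_width: 0.039
finger_force: 40.4
shift [-0.3653 -0.0519  0.0043] turn [ 0.001 -0.    -0.002] len 0.369 | pos [0.5172 0.0954 0.1844] yaw 1.528 q [ 0.19  0.49 -0.65  1.88  0.38  0.89 -0.69] t 19.6 w 0.0389 ff 40.4 F [-0.6 -0.8 -1.5]
```

View pics/c3.png

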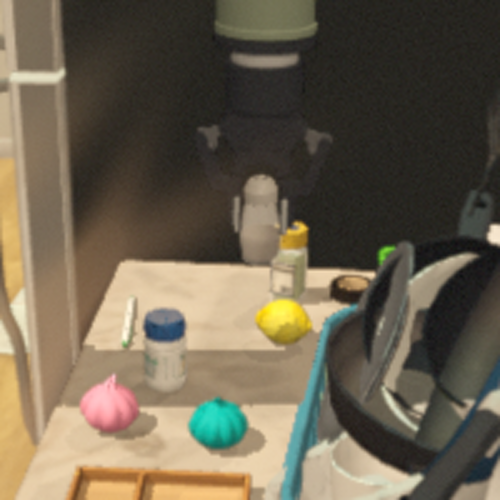

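Shaker hangs upright between the fingers at crop (260,215).

```bash
python3 -m inch '[[-0.03,-0.0043,0,0,0,0,1],[-0.042,-0.006,0,0,0,0,1],[-0.042,-0.006,0,0,0,0,1],[-0.042,-0.006,0,0,0,0,1],[-0.042,-0.006,0,0,0,0,1]]' >/dev/null
python3 -m inch '[[-0.042,-0.006,0,0,0,0,1],[-0.042,-0.006,0,0,0,0,1],[-0.042,-0.006,0,0,0,0,1],[-0.026,-0.004,0,0,0,0,1],[-0.011,-0.0016,0,0,0,0,1]]' >/dev/null
python3 -m inch '[[-0.004,0,0,0,0,0,1],[0,0,0,0,0,0,1],[0,0,0,0,0,0,1]]' >/dev/null
python3 g.py .4497 -.2674 .037 1.53
```

```text
shift [-0.0021  0.0003  0.147 ] turn [ 0.    -0.    -0.003] len 0.147 | pos [ 0.4494 -0.2653  0.184 ] yaw 1.527 q [ 0.87  0.47 -0.6   1.9   0.34  0.87  0.06] t 21.0 w 0.0388 ff 40.4 F [ 0.2  0.3 -0.8]
```

```bash
python3 -m inch '[[-0.002,0,0.035,0,0,0,1],[0,0,0.045,0,0,0,1],[0,0,0.04,0,0,0,1],[0,0,0.018,0,0,0,1],[0,0,0.008,0,0,0,1]]'
python3 -m inch '[[0,0,0.001,0,0,0,1],[0,0,0,0,0,0,1]]'
python3 -m inch '[[0,0,0,0,0,0,0.4],[0,0,0,0,0,0,0.3],[0,0,0,0,0,0,0.2],[0,0,-0.005,0,0,0,0.1],[0,0,-0.03,0,0,0,0]]'
python3 -m inch '[[0,0,-0.04,0,0,0,0],[0,0,-0.045,0,0,0,0],[0,0,-0.02,0,0,0,0],[0,0,-0.01,0,0,0,0],[0,0,0,0,0,0,0]]'
python3 g.py .539 .336 .19 1.53;python3 -c "
from h import *
snap('top','t4.png');snap('side','s4.png')
for c in('top','side'): print([(n,l['xy'],l['score']) for n in('spice_jar','shaker','lemon_mid') for l in landmark_of(n,c)[:2]])
im=cv2.imread('pics/t4.png');s=cv2.imread('pics/s4.png')
o=np.zeros((600,750,3),'uint8');o[:300]=cv2.resize(im[180:280,225:475],None,fx=3,fy=3);o[300:600,:300]=cv2.resize(s[250:350,180:280],None,fx=3,fy=3)
o[300:,350:750]=cv2.resize(im[140:215,130:230],None,fx=4,fy=4);cv2.imwrite('pics/c4.png',o)"
```

```text
clock: 21.5
position: [0.4485, -0.2669, 0.0362]
tool_rot: [-3.14, -0.002, 1.527]
force: [-10.0, 2.9, 61.6]
grip_width: 0.039
finger_force: 52.4
clock: 21.7
position: [0.4495, -0.2681, 0.0374]
tool_rot: [3.141, 0.0, 1.527]
force: [-0.3, -0.2, -1.0]
grip_width: 0.0392
finger_force: 41.6
clock: 22.2
position: [0.4475, -0.2679, 0.0705]
tool_rot: [-3.138, -0.002, 1.526]
force: [0.4, -0.2, 0.7]
grip_width: 0.0852
finger_force: 0.0
clock: 22.7
position: [0.449, -0.269, 0.1876]
tool_rot: [3.14, 0.001, 1.525]
force: [0.6, 0.7, -1.0]
grip_width: 0.0855
finger_force: 0.0
shift [ 0.6084  0.0625 -0.0029] turn [ 0.001  0.001 -0.005] len 0.612 | pos [ 0.449  -0.269   0.1876] yaw 1.525 q [ 0.88  0.47 -0.61  1.89  0.34  0.88  0.06] t 22.7 w 0.0855 ff 0.0 F [ 0.6  0.7 -1. ]
[('shaker', [410.8, 228.4], 0.74)]
[('spice_jar', [295.2, 176.8], 0.95), ('shaker', [235.1, 299.2], 0.74), ('lemon_mid', [290.2, 189.7], 0.83), ('lemon_mid', [244.9, 212.9], 0.41)]
```

View pics/c4.png

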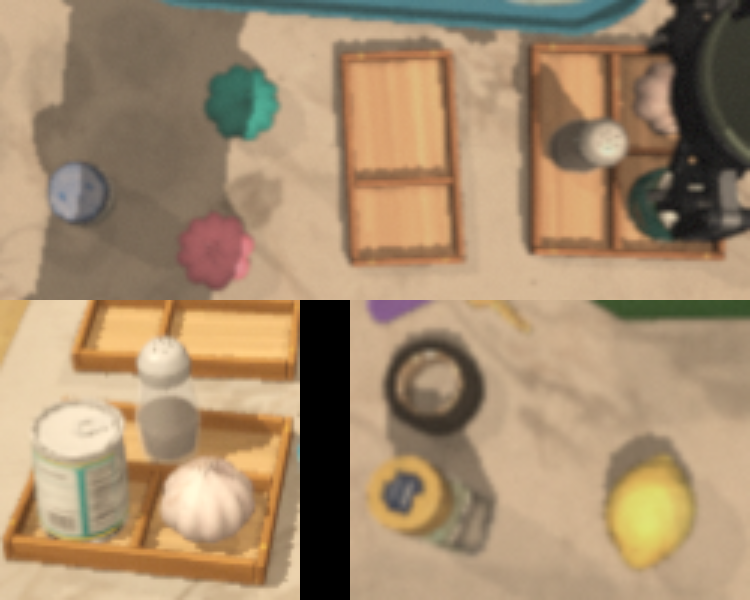

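Shaker stands upright in the long cell, tin and garlic are in theirs. Jar (crop cap (407,495)) and lemon (650,510) are unchanged.

```bash
python3 -c "
from h import *
print(onz('top',(161.5,196.1),0),onz('top',(144.3,188.8),.096),onz('side',(295.2,176.8),0),onz('top',(410.8,228.4),.006))
print(proj('top',[[.54,.335,.096],[.54,.335,0]]),proj('side',[[.54,.335,.096],[.54,.335,0]]))"
```

```text
[0.53830263 0.32960339 0.        ] [0.53836565 0.33607296 0.096     ] [5.40519352e-01 3.58610647e-01 1.11022302e-16] [ 0.45304493 -0.25856465  0.006     ]
[[144.81037907 188.05411155]
 [159.30961689 195.43687772]] [[295.70131293 151.36864165]
 [294.6914582  179.89576852]]
```

```bash
python3 -m inch '[[0.03,0,0,0,0,0,0],[0.047,0,0,0,0,0,0],[0.047,0,0,0,0,0,0],[0.047,0,0,0,0,0,0],[0.047,0,0,0,0,0,0]]' >/dev/null
python3 -m inch '[[0.047,0,0,0,0,0,0],[0.047,0,0,0,0,0,0],[0.047,0,0,0,0,0,0],[0.047,0,0,0,0,0,0],[0.047,0,0,0,0,0,0]]' >/dev/null
python3 -m inch '[[0.047,0,0,0,0,0,0],[0.047,0.01,0,0,0,0,0],[0.035,0.03,0,0,0,0,0],[0.018,0.015,0,0,0,0,0],[0.007,0.006,0,0,0,0,0]]' >/dev/null
python3 -m inch '[[0,0,0,0,0,0,0],[0,0,0,0,0,0,0]]' >/dev/null
python3 g.py .5385 .335 .045 1.57
```

```text
shift [0.0012 0.0021 0.1416] turn [-0.001  0.001 -0.044] len 0.142 | pos [0.5365 0.334  0.1866] yaw 1.526 q [-0.23  0.65 -0.66  1.6   0.44  1.04 -1.06] t 24.8 w 0.0853 ff 0.0 F [-0.3  0.5  0.4]
```

```bash
python3 -m inch '[[0.001,0.002,0.035,0,0,0,0],[0,0,0.045,0,0,0,0],[0,0,0.035,0,0,0,0],[0,0,0.018,0,0,0,0],[0,0,0.008,0,0,0,0]]'
python3 -m inch '[[0,0,0,0,0,0,0.2],[0,0,0,0,0,0,0.4],[0,0,0,0,0,0,0.6],[0,0,0,0,0,0,1],[0,0,0,0,0,0,1]]' 40
python3 -m inch '[[0,0,0,0,0,0,1],[0,0,0,0,0,0,1]]'
python3 g.py .5385 .335 .045 1.57
```

```text
clock: 25.3
position: [0.5386, 0.3349, 0.0449]
tool_rot: [-3.14, 0.001, 1.525]
force: [0.2, 0.5, 0.1]
grip_width: 0.0854
finger_force: 0.0
clock: 25.8
position: [0.5398, 0.3365, 0.0477]
tool_rot: [3.14, -0.001, 1.526]
force: [-2.3, -1.0, 10.2]
grip_width: 0.0437
finger_force: 39.5
clock: 26.0
position: [0.5398, 0.3365, 0.0477]
tool_rot: [3.14, -0.001, 1.526]
force: [-2.6, -1.3, 10.0]
grip_width: 0.0435
finger_force: 39.5
shift [-0.0016 -0.0012  0.0027] turn [ 0.002 -0.001 -0.044] len 0.003 | pos [0.5398 0.3365 0.0477] yaw 1.526 q [-0.28  0.83 -0.57  1.67  0.58  0.81 -1.15] t 26.0 w 0.0435 ff 39.5 F [-2.6 -1.3 10. ]
```

```bash
python3 -m inch '[[0,0,-0.015,0,0,0,1],[0,0,-0.035,0,0,0,1],[0,0,-0.045,0,0,0,1],[0,0,-0.045,0,0,0,1],[0,0,-0.02,0,0,0,1]]'
python3 -m inch '[[-0.025,-0.006,0,0,0,0,1],[-0.043,-0.011,0,0,0,0,1],[-0.043,-0.011,0,0,0,0,1],[-0.043,-0.011,0,0,0,0,1],[-0.043,-0.011,0,0,0,0,1]]' >/dev/null
python3 -m inch '[[-0.043,-0.011,0,0,0,0,1],[-0.043,-0.011,0,0,0,0,1],[-0.043,-0.011,0,0,0,0,1],[-0.043,-0.011,0,0,0,0,1],[-0.043,-0.011,0,0,0,0,1]]' >/dev/null
python3 -m inch '[[-0.035,-0.009,0,0,0,0,1],[-0.02,-0.005,0,0,0,0,1],[-0.01,-0.002,0,0,0,0,1],[0,0,0,0,0,0,1],[0,0,0,0,0,0,1]]' >/dev/null
python3 g.py .3962 -.1369 .055 1.57
```

```text
clock: 26.5
position: [0.5399, 0.3369, 0.2117]
tool_rot: [3.137, -0.003, 1.526]
force: [-0.1, 0.5, -1.2]
grip_width: 0.0436
finger_force: 41.1
shift [-0.0027 -0.0011  0.1513] turn [ 0.001  0.    -0.043] len 0.151 | pos [ 0.3973 -0.1342  0.2063] yaw 1.527 q [ 0.76  0.29 -0.68  2.11  0.25  0.82 -0.11] t 28.0 w 0.0436 ff 41.1 F [ 1.2  0.9 -1.6]
```

```bash
python3 -m inch '[[-0.003,-0.001,0.035,0,0,0,1],[0,0,0.045,0,0,0,1],[0,0,0.04,0,0,0,1],[0,0,0.018,0,0,0,1],[0,0,0.008,0,0,0,1]]'
python3 -m inch '[[0,0,0.004,0,0,0,1],[0,0,0.001,0,0,0,1],[0,0,0,0,0,0,1]]'
python3 g.py .3962 -.1369 .055 1.57
```

```text
clock: 28.5
position: [0.3954, -0.1363, 0.0583]
tool_rot: [-3.139, -0.001, 1.528]
force: [0.2, -0.2, -0.5]
grip_width: 0.0436
finger_force: 41.1
clock: 28.8
position: [0.3962, -0.1381, 0.0556]
tool_rot: [3.14, 0.0, 1.526]
force: [0.1, -0.5, -1.1]
grip_width: 0.0435
finger_force: 41.2
shift [ 0.0012 -0.      0.0006] turn [ 0.001  0.    -0.044] len 0.001 | pos [ 0.3962 -0.1381  0.0556] yaw 1.526 q [ 0.56  0.56 -0.47  2.24  0.57  0.46 -0.41] t 28.8 w 0.0435 ff 41.2 F [ 0.1 -0.5 -1.1]
```

```bash
python3 -m inch '[[0,0,0.001,0,0,0,0.4],[0,0,0,0,0,0,0.3],[0,0,0,0,0,0,0.2],[0,0,-0.005,0,0,0,0.1],[0,0,-0.03,0,0,0,0]]'
python3 -m inch '[[0,0,-0.04,0,0,0,0],[0,0,-0.04,0,0,-0.135,0],[0,0,-0.02,0,0,-0.135,0],[0,0,-0.01,0,0,-0.135,0],[0,0,0,0,0,-0.135,0]]' >/dev/null
python3 -m inch '[[0,0,0,0,0,-0.135,0],[0,0,0,0,0,-0.135,0],[0,0,0,0,0,-0.135,0],[0,0,0,0,0,-0.135,0],[0,0,0,0,0,-0.135,0]]' >/dev/null
python3 -m inch '[[0,0,0,0,0,-0.135,0],[0,0,0,0,0,0,0]]' >/dev/null
python3 g.py .538 .218 .19 2.88
```

```text
clock: 29.3
position: [0.3944, -0.1376, 0.0879]
tool_rot: [-3.138, -0.001, 1.526]
force: [-0.1, -0.5, 1.1]
grip_width: 0.0854
finger_force: 0.0
shift [-0.0449  0.381   0.0091] turn [ 0.    -0.    -0.002] len 0.384 | pos [ 0.3954 -0.1382  0.199 ] yaw 2.878 q [ 1.03  0.39 -1.02  2.11  0.44  0.87  1.06] t 30.5 w 0.0853 ff 0.0 F [-0.5 -0.4  0.2]
```

```bash
python3 -m inch '[[-0.003,0.025,0,0,0,0,0],[-0.005,0.042,0,0,0,0,0],[-0.005,0.042,0,0,0,0,0],[-0.005,0.042,0,0,0,0,0],[-0.005,0.042,0,0,0,0,0]]' >/dev/null
python3 -m inch '[[-0.005,0.042,0,0,0,0,0],[-0.005,0.042,0,0,0,0,0],[-0.005,0.042,0,0,0,0,0],[-0.004,0.035,0,0,0,0,0],[-0.002,0.018,0,0,0,0,0]]' >/dev/null
python3 -m inch '[[-0.001,0.009,0,0,0,0,0],[0,0,0,0,0,0,0],[0,0,0,0,0,0,0]]' >/dev/null
python3 g.py .538 .218 .008 2.88
python3 -c "
from h import *
snap('side','s5.png');cv2.imwrite('pics/c5.png',cv2.resize(cv2.imread('pics/s5.png')[130:350,180:340],None,fx=3,fy=2.7,interpolation=2))"
```

```text
shift [0.0013 0.0013 0.1908] turn [-0.001  0.    -0.006] len 0.191 | pos [0.5389 0.2165 0.1988] yaw 2.874 q [ 0.13  0.64 -0.91  1.72  0.57  1.07  0.33] t 31.8 w 0.0854 ff 0.0 F [0.2 0.4 0.6]
```

View pics/c5.png

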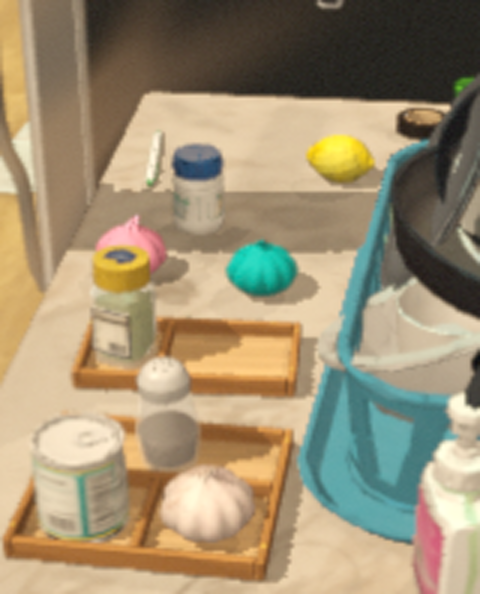

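Jar stands in the near fish cell (120,310) and the soup kit is intact. The last item is the lemon at (340,158).

```bash
python3 -m inch '[[0.001,0.001,0.04,0,0,0,0],[0,0,0.045,0,0,0,0],[0,0,0.045,0,0,0,0],[0,0,0.035,0,0,0,0],[0,0,0.018,0,0,0,0]]'
python3 -m inch '[[0,0,0.007,0,0,0,0],[0,0,0,0,0,0,0.2],[0,0,0,0,0,0,0.4],[0,0,0,0,0,0,0.7],[0,0,0,0,0,0,1]]' 40
python3 -m inch '[[0,0,0,0,0,0,1],[0,0,0,0,0,0,1]]'
python3 g.py .538 .218 .008 2.88
```

```text
clock: 32.35
position: [0.5374, 0.2171, 0.0134]
tool_rot: [-3.14, -0.002, 2.874]
force: [1.0, -0.1, -0.4]
grip_width: 0.0852
finger_force: 0.0
clock: 32.85
position: [0.5394, 0.2192, 0.0108]
tool_rot: [3.14, 0.002, 2.875]
force: [-3.2, -1.7, 12.9]
grip_width: 0.049
finger_force: 39.2
clock: 33.05
position: [0.5393, 0.2192, 0.0108]
tool_rot: [3.14, 0.002, 2.875]
force: [-3.4, -1.6, 13.2]
grip_width: 0.0488
finger_force: 39.2
shift [ 0.001  -0.0015  0.0028] turn [ 0.001  0.002 -0.005] len 0.003 | pos [0.5393 0.2192 0.0108] yaw 2.875 q [ 0.    0.88 -0.73  1.82  0.82  0.77  0.13] t 33.0 w 0.0488 ff 39.2 F [-3.4 -1.6 13.2]
```

```bash
python3 -m inch '[[0,0,-0.02,0,0,0,1],[0,0,-0.04,0,0,0,1],[0,0,-0.045,0,0,0,1],[0,0,-0.045,0,0,0,1],[0,0,-0.03,0,0,0,1]]'
python3 g.py .481 -.135 .19 3.166
```

```text
clock: 33.55
position: [0.5386, 0.2195, 0.1938]
tool_rot: [3.139, 0.003, 2.876]
force: [0.8, -0.8, -1.2]
grip_width: 0.0488
finger_force: 41.9
shift [-0.0373 -0.3573  0.0031] turn [ 0.002  0.003 -0.29 ] len 0.359 | pos [0.5386 0.2195 0.1938] yaw 2.876 q [ 0.12  0.64 -0.91  1.73  0.58  1.06  0.32] t 33.5 w 0.0488 ff 41.9 F [ 0.8 -0.8 -1.2]
```

```bash
python3 -m inch '[[-0.0025,-0.025,0,0,0,0,1],[-0.0042,-0.04,0,0,0,0,1],[-0.0042,-0.04,0,0,0,0,1],[-0.0042,-0.04,0,0,0,0,1],[-0.0042,-0.04,0,0,0,0,1]]' >/dev/null
python3 -m inch '[[-0.0042,-0.04,0,0,0,0,1],[-0.0042,-0.04,0,0,0,0,1],[-0.0042,-0.04,0,0,0,0,1],[-0.003,-0.03,0,0,0,0,1],[-0.0015,-0.015,0,0,0,0,1]]' >/dev/null
python3 -m inch '[[-0.001,-0.007,0,0,0,-0.14,1],[0,0,0,0,0,-0.14,1],[0,0,0,0,0,0,1],[0,0,0,0,0,0,1]]' >/dev/null
python3 g.py .481 -.135 .022 3.166
```

```text
shift [-0.0002  0.0003  0.1677] turn [-0.     0.001 -0.014] len 0.168 | pos [ 0.4807 -0.1352  0.1897] yaw -3.131 q [ 0.9   0.56 -1.02  1.93  0.58  0.98  1.19] t 35.0 w 0.0493 ff 41.9 F [ 0.7  0.8 -0.8]
```

```bash
python3 -m inch '[[0,0,0.035,0,0,0,1],[0,0,0.045,0,0,0,1],[0,0,0.045,0,0,0,1],[0,0,0.028,0,0,0,1],[0,0,0.011,0,0,0,1]]'
python3 -m inch '[[0,0,0.004,0,0,0,1],[0,0,0,0,0,0,0.4],[0,0,0,0,0,0,0.3],[0,0,0,0,0,0,0.2],[0,0,0,0,0,0,0.2]]'
python3 -m inch '[[0,0,-0.01,0,0,0,0.1],[0,0,-0.03,0,0,0,0],[0,0,-0.045,0,0,0,0],[0,0,-0.045,0,0,0,0],[0,0,-0.045,0,0,0,0]]'
python3 -m inch '[[0.02,0,-0.03,0,0,0,0],[0,0.045,0,0,0,0,0],[0,-0.045,0,0,0,0,0],[0,-0.045,0,0,0,0,0],[0,-0.045,0,0,0,0,0]]' >/dev/null
python3 -m inch '[[0,0,0,0,0,0,0],[0,0,0,0,0,0,0]]'
python3 -c "
from h import *
snap('top','t6.png');snap('side','s6.png')
for c in('top','side'): print([(n,np.round(l['xy'],1),round(l['score'],2)) for n in('garlic_mid','tin','shaker','lemon_mid','spice_jar','pill_bottle','tape') for l in landmark_of(n,c)[:2]])
im=cv2.imread('pics/t6.png');s=cv2.imread('pics/s6.png')
o=np.zeros((600,750,3),'uint8');o[:300]=cv2.resize(im[180:280,225:475],None,fx=3,fy=3);o[300:600,:450]=cv2.resize(s[150:350,180:330],None,fx=3,fy=1.5)
cv2.imwrite('pics/c6.png',o)"
```

```text
clock: 35.45
position: [0.4799, -0.1347, 0.0231]
tool_rot: [3.141, -0.002, -3.13]
force: [0.0, 0.3, -1.5]
grip_width: 0.0489
finger_force: 41.9
clock: 35.95
position: [0.4811, -0.1357, 0.0215]
tool_rot: [-3.141, 0.001, -3.128]
force: [-0.5, -0.8, 0.4]
grip_width: 0.0684
finger_force: 0.0
clock: 36.45
position: [0.4803, -0.1349, 0.1983]
tool_rot: [3.141, -0.0, -3.127]
force: [0.4, -1.1, -0.4]
grip_width: 0.0854
finger_force: 0.0
clock: 37.15
position: [0.4616, -0.2261, 0.2262]
tool_rot: [3.141, 0.0, -3.129]
force: [0.7, 0.8, -0.9]
grip_width: 0.0853
finger_force: 0.0
[('garlic_mid', array([297.2, 266.9]), 0.77), ('garlic_mid', array([301.3, 215.7]), 0.71), ('tin', array([446.3, 247.8]), 0.87), ('shaker', array([415.3, 228.7]), 0.85), ('lemon_mid', array([358.8, 211.1]), 0.63), ('lemon_mid', array([445.8, 245.3]), 0.59), ('spice_jar', array([359.9, 255.7]), 0.89), ('spice_jar', array([254.5, 245.7]), 0.59), ('pill_bottle', array([253.5, 244.2]), 0.91), ('pill_bottle', array([359.2, 210.4]), 0.54), ('tape', array([150.2, 163. ]), 0.87)]
[('garlic_mid', array([265.4, 226.1]), 0.88), ('garlic_mid', array([249. , 314.1]), 0.77), ('tin', array([205.5, 317.6]), 0.79), ('shaker', array([237.1, 299.2]), 0.82), ('lemon_mid', array([256.6, 256.3]), 0.6), ('spice_jar', array([222.3, 258.3]), 0.8), ('pill_bottle', array([244.3, 210. ]), 0.98), ('pill_bottle', array([256.5, 254.8]), 0.48), ('tape', array([318.9, 177.1]), 0.71)]
```

View pics/c6.png

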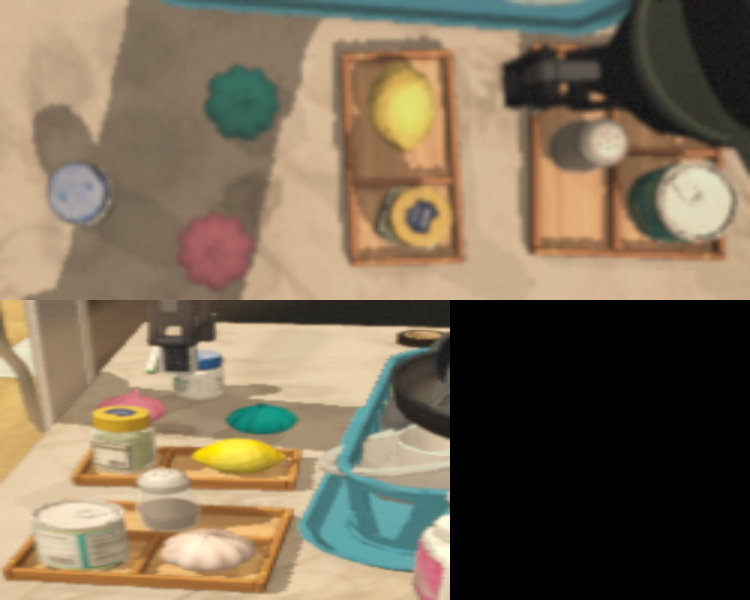

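All five things sit in their cells: lemon (405,105), jar (420,217), shaker (600,143), tin (695,200), and garlic in the side view (210,548). The pill bottle hasn't moved and the gripper is clear.

```bash
python3 -c "
from h import *
print(bot.job_done())"
```

```text
the job is handed in; nothing more can be done
None
```

Both meal kits are made up and the job is handed in at about 38 s of the 136 s allowed; the last pictures show all five items in their cells and the pill bottle and tape in place, but the hand-in returned no verdict.

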